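# Check that two hand-punch levers stop short of their bars

### The job

Before the tin-craft class, check that the levers of both hand punches stop short of their bars. With the outside of your fingers, press the red lever in as far as it will go, keep it there for a second and let it spring right back out; then press the blue lever in as far as it will go and finish while still holding it there. Push only on the outer side of each lever, grip nothing, do not force a lever once it has stopped, do not touch the bars, and leave the glue bottle, the tin and the brush where they are.

Things in the scene. Friction and masses are not known exactly. Their poses are not given: they have to be found in the camera images.
- red: the red-levered hand punch, bolted to the table: dark steel base plate 130 x 220 x 12 mm, grey head block 60 x 60 mm and 112 mm tall over the table at the +y end, small jaws beyond it. Origin: centre of the plate's underside on the table; z up, +y towards the head, +x from the lever towards the bar. The whole punch stands anywhere in front of the robot, turned up to 0.5 rad; red and blue may be on either side
- red_bar: the fixed round steel bar with black rubber sleeve, 18 mm thick, of the red punch; it runs along the punch's y from y = +37 to -118 mm at x = 22 mm, 75 mm over the table, held near its free end by a grey post (y = -92 mm). This entry's origin and axes are those of the punch itself
- red_lever (a joint): flat red blade 12 mm thick, 24 mm tall (63 to 87 mm over the table), reaching 160 mm from its upright pivot (punch x -22, y 45 mm). Rad: 0 = fully out (0.42 rad off the bar's direction), grows towards the bar, 0.35 = hard stop, about 35 mm short of the bar. A spring returns it: at the pad 1.5 N at first, 4 N near the stop, then rigid; with rubbing, 10 to 15 N seats it surely
- red_pad (a point): point to press on the outer face (away from the bar) of the red blade, 120 mm from the pivot, at half its height (75 mm over the table). Turns with the lever: x points into the blade, the way it is pushed; y along the blade towards the pivot; z up. From out to stop it travels about 42 mm. Outside it there is free space, 63 mm high over the table or 51 mm over the base plate
- blue: the blue-levered hand punch, bolted to the table: dark steel base plate 130 x 220 x 12 mm, grey head block 60 x 60 mm and 112 mm tall over the table at the +y end, small jaws beyond it. Origin: centre of the plate's underside on the table; z up, +y towards the head, +x from the lever towards the bar. The whole punch stands anywhere in front of the robot, turned up to 0.5 rad; red and blue may be on either side
- blue_bar: the fixed round steel bar with black rubber sleeve, 18 mm thick, of the blue punch; it runs along the punch's y from y = +37 to -118 mm at x = 22 mm, 75 mm over the table, held near its free end by a grey post (y = -92 mm). This entry's origin and axes are those of the punch itself
- blue_lever (a joint): flat blue blade 12 mm thick, 24 mm tall (63 to 87 mm over the table), reaching 160 mm from its upright pivot (punch x -22, y 45 mm). Rad: 0 = fully out (0.42 rad off the bar's direction), grows towards the bar, 0.35 = hard stop, about 35 mm short of the bar. A spring returns it: at the pad 1.5 N at first, 4 N near the stop, then rigid; with rubbing, 10 to 15 N seats it surely
- blue_pad (a point): point to press on the outer face (away from the bar) of the blue blade, 120 mm from the pivot, at half its height (75 mm over the table). Turns with the lever: x points into the blade, the way it is pushed; y along the blade towards the pivot; z up. From out to stop it travels about 42 mm. Outside it there is free space, 63 mm high over the table or 51 mm over the base plate
- glue: loose white glue bottle with blue cap, 50 mm across, 120 mm tall; origin at the centre of its underside
- tin: loose silver tin mug, 86 mm across, 100 mm tall, handle at +y; origin at the centre of its underside
- brush: loose blue-handled paint brush 200 mm long, lying flat; origin at its middle on the table, x along it

How it is judged:
By the outcome, as a careful person would: the job done as asked, in the order asked, and still so for the second after the job is handed in, while the arm keeps its last pose, push and grip.
It also fails if it takes over 58 s, if anything falls off the work surface, if the arm or the gripper's body presses on something with over 40 N, if the wrist force passes 120 N, or if a joint passes its speed limit or range.

### The arm

A 6-joint arm with a two-finger parallel gripper is mounted at the origin on the work surface. World frame = base frame: x ahead of the robot, y to its left, z up, the work surface at z = 0. Lengths are in m, angles in rad, forces in N, time in s.
With the tool pointing down it reaches from about 0.275 to 0.875 m from the base axis. Payload 12.5 kg.
Tool frame: the origin (TCP) lies midway between the tips of the shut fingers; the grasp point (between the pads) lies 19 mm behind it (ctrl.grasp_offset is the distance from the TCP to the grasp point, in m); z points along the fingers, y is the line along which they close (so a half turn about z gives the same grasp; the last joint's range is limited). The gripper opens to 85 mm and grips with 20 to 120 N. Pads are 22 mm wide; open, the fingers measure 114 mm over their backs; the gripper's body (76 mm by 85 mm) begins 54 mm behind the grasp point. The pads swing forward as they close: fully open they stand 13 mm farther back than shut.
Start: joints at [-1.334, 0.351, 1.652, -0, 1.139, -0.085], TCP at [0.174, -0.522, 0.231] pointing down, gripper open.
Joint ranges: [-2.75, 2.75], [-0.79, 2.1], [0.01, 2.65], [-1.57, 4.71], [0.07, 3.14], [-2.87, 2.87]. Speed limits (rad/s): [2.22, 2.22, 2.79, 3.14, 3.14, 3.14].

### API

Orientations are given as a 3x3 rotation matrix whose columns are the frame's x, y, z axes.
In Python, from cell import ctrl, grab_frame, camera_params, order gives the robot as it stands. The module is installed in compiled form; this text tells all that it offers.
- The arm moves only by the tool carry_out, never from a script. Its argument "rows" is a list that holds one entry, the list of rows, each a list of 4 numbers: the shift along the tool's x, y, z in mm, then the turn about the tool's z in degrees. In form: [[[tx, ty, tz, turn], ...]]. A call has exactly 10 rows; each row shifts and turns the commanded pose from where the row before left it, along the tool's axes as they then stand; what a row does not reach is not made up. A row lasts 1/12 s, in which the tool goes at most 41.7 mm and 7.16 degrees, less where a joint would pass 70% of its speed; a pose out of reach is approached as far as the arm can. A call with a gripper value outside its range is refused whole. "grip" is the opening, from 0 (shut) to 1 (fully open), set as the call begins (left out, the last holds). The fingers move at their own pace and stop on an object; the grip force is fixed at half the most. Time passes only in rows, so rows that do not move let the fingers close, or fill a call up. It gives the time, the measured TCP pose, the force, the opening and the grip force at its end, in the units of the state.
- ctrl.read_state(): the state, without advancing time (a new reading comes with each control period).
- grab_frame(name): name is "scene" or "top" or "wrist"; returns the picture (420x560x3 uint8, red, green, blue); there is no depth.
- camera_params(name): a dict with "mtx" (3x3 intrinsics, pixels), "pose" (4x4, takes a point from camera to world coordinates). Camera axes: x right, y down, z forward; pixel columns grow to the right and rows downward; lengths in m; the calibration is good to about 2 mm. A picture is of the moment at which its call begins: read the wrist's pose just before it. camera_params takes no time and is no camera call; for the wrist camera it gives the pose at the moment of the call.
- order.finish_job(): hands the job in; it is judged then, once.
The state is a dict: "t": time; "joints": joint angles; "dq": joint speeds; "effort": joint torques, N m; "eef_pos": TCP position; "orientation": TCP orientation; "contact_force": force on the tool from outside, world axes, zero at the start; "torque": the same for the moment, N m; "finger_gap": finger opening in m; "finger_force": force on a finger pad.
Only numpy, scipy, OpenCV 4.12 (cv2) and the standard library are available. Lean on these libraries where they do the work, as an engineer would, in place of code of your own. Each camera call takes 0.05 s, during which the arm holds its last target. There are 200 camera calls.

## Working session

There is one attempt and no reset: what is moved stays moved. The work goes in short steps, Python scripts to look and compute and a tool call to move; the robot and the scene stay as the last step left them, time stands still between calls to the robot, and variables do not carry over. Pictures are saved under pics/ and viewed, at most 10 in all, crops included, and the job is handed in when it is done.

Besides the shell and the picture viewer there is one more tool, called in YAML: its name, and indented under it one key for each argument. carry_out: Moves the arm, as the interface text tells. Its arguments: {"type":"object","properties":{"rows":{"type":"array"},"grip":{"type":"number"}},"required":["rows"]}

```bash
mkdir -p pics; python3 - <<'E'
from cell import ctrl, grab_frame, camera_params
import cv2,numpy as np
s=ctrl.read_state();print(s)
for n in("scene","top"):
    cv2.imwrite(f"pics/{n}0.png",grab_frame(n)[:,:,::-1]);p=camera_params(n);print(n,p["mtx"].round(1).tolist(),p["pose"].round(3).tolist())
E
```

```text
{'t': 0.0, 'joints': array([-1.33358408e+00,  3.51249585e-01,  1.65243712e+00,  2.00349505e-06,
        1.13906978e+00, -8.45948963e-02]), 'dq': array([-1.38650619e-04,  1.45681926e-03, -4.60797801e-04,  1.14801071e-03,
        6.88940069e-05, -5.73315627e-04]), 'effort': array([-4.65461312e-05, -5.06098688e+01, -2.91401750e+01, -3.15105603e-05,
        4.39601485e-03,  4.05654134e-05]), 'eef_pos': array([ 0.17390451, -0.52143555,  0.23074615]), 'orientation': array([[ 9.48665680e-01,  3.16280499e-01, -2.71724384e-04],
       [ 3.16280600e-01, -9.48665010e-01,  1.13166749e-03],
       [ 1.00148943e-04, -1.15951526e-03, -9.99999323e-01]]), 'contact_force': array([-0.01247939, -0.42974028, -0.53044115]), 'torque': array([ 0.0303661 ,  0.00878985, -0.02881246]), 'finger_force': 0.0, 'finger_gap': 0.08546640439716781}
scene [[484.5, 0.0, 284.6], [0.0, 484.5, 199.4], [0.0, 0.0, 1.0]] [[-0.733, 0.419, -0.536, 1.127], [0.68, 0.438, -0.588, 0.604], [-0.011, -0.796, -0.606, 0.713], [0.0, 0.0, 0.0, 1.0]]
top [[520.3, 0.0, 286.0], [0.0, 520.3, 206.6], [0.0, 0.0, 1.0]] [[0.008, -0.993, 0.119, 0.423], [-1.0, -0.01, -0.013, -0.026], [0.014, -0.119, -0.993, 1.266], [0.0, 0.0, 0.0, 1.0]]
```

View pics/top0.png

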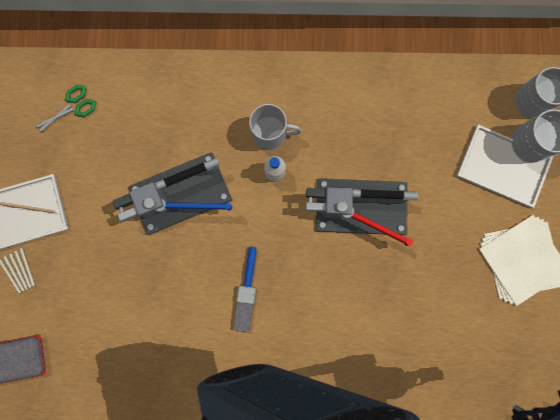

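View pics/scene0.png

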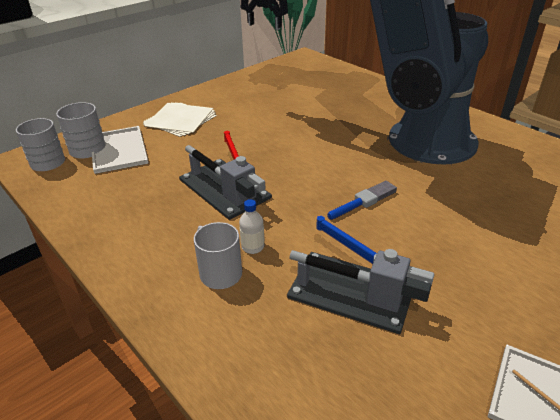

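Top view: the blue punch is at left (lever tip at 230,207) and the red one at right (tip 409,242). Both levers' outer sides face the robot, and both heads point to world +y. The glue (275,168) and mug (268,127) stand on the far side, and the brush lies at (247,290). The scene view agrees: red tip at (228,134), blue tip at (320,222).

```bash
cat > h.py <<'E'
import cv2,numpy as np
from cell import ctrl, grab_frame, camera_params
def ray(n,uv,P=None):
    P=P or camera_params(n);T=P["pose"];d=np.linalg.inv(P["mtx"])@np.array([*uv,1.]);return T[:3,3],T[:3,:3]@d
def onz(n,uv,z,P=None):
    o,d=ray(n,uv,P);return o+d*(z-o[2])/d[2]
def tri(r):
    A=0;b=0
    for o,d in r:
        d=d/np.linalg.norm(d);M=np.eye(3)-np.outer(d,d);A=A+M;b=b+M@o
    return np.linalg.solve(A,b)
def mask(im,c):
    h=cv2.cvtColor(im,cv2.COLOR_RGB2HSV);H,S,V=cv2.split(h)
    m=(((H<8)|(H>172)) if c=="red" else ((H>105)&(H<130)))&(S>150)&(V>50)
    return m.astype(np.uint8)
E
python3 - <<'E'
from h import *
im={n:cv2.cvtColor(cv2.imread(f"pics/{n}0.png"),cv2.COLOR_BGR2RGB) for n in("top","scene")}
for c in("red","blue"):
    for n in im:
        k,l,st,ce=cv2.connectedComponentsWithStats(mask(im[n],c))
        for i in range(1,k):
            if st[i,4]<60: continue
            p=np.argwhere(l==i)[:,::-1].astype(np.float32)
            r=cv2.minAreaRect(p);b=cv2.boxPoints(r)
            print(c,n,st[i].tolist(),b.round(1).tolist())
            if n=="top":
                w=np.array([onz(n,q,.087)[:2] for q in p])
                (cx,cy),sz,a=cv2.minAreaRect(w.astype(np.float32)*1000)
                v=cv2.fitLine(w.astype(np.float32),2,0,.01,.01).ravel()
                t=(w-v[2:])@v[:2]
                print("  z87: c",cx,cy,sz,"dir",v[:2],"ang",np.arctan2(v[1],v[0]),"ends",(v[2:]+t.min()*v[:2]).round(4),(v[2:]+t.max()*v[:2]).round(4))
E
```

```text
red top [352, 212, 61, 34, 404] [[350.5, 219.1999969482422], [353.8999938964844, 211.89999389648438], [413.6000061035156, 239.6999969482422], [410.20001220703125, 246.89999389648438]]
  z87: c 514.7088012695312 -259.57867431640625 (148.79220581054688, 18.44283103942871) dir [0.43574166 0.9000718 ] ang 1.1199342 ends [ 0.4833 -0.327 ] [ 0.5481 -0.1932]
red scene [224, 131, 15, 29, 179] [[221.60000610351562, 131.89999389648438], [228.39999389648438, 129.39999389648438], [238.6999969482422, 156.89999389648438], [231.89999389648438, 159.39999389648438]]
blue top [270, 158, 9, 10, 76] [[270.0, 158.0], [278.0, 158.0], [278.0, 167.0], [270.0, 167.0]]
  z87: c 666.9006958007812 -12.274664878845215 (21.104673385620117, 18.442401885986328) dir [0.9822504  0.18757431] ang 0.18869206 ends [ 0.6559 -0.0146] [ 0.6779 -0.0104]
blue top [166, 202, 66, 8, 374] [[165.89999389648438, 208.0], [166.0, 202.0], [231.10000610351562, 203.10000610351562], [231.0, 209.10000610351562]]
  z87: c 565.3331298828125 158.51803588867188 (147.9993896484375, 13.804789543151855) dir [0.00636652 0.99997973] ang 1.5644298
[... 180 characters left out ...]
9999389648438], [250.3000030517578, 286.6000061035156]]
  z87: c 428.5062561035156 39.83246994018555 (15.950071334838867, 88.34491729736328) dir [ 0.992549   -0.12184614] ang -0.122149676 ends [0.3847 0.0452] [0.4723 0.0344]
blue scene [244, 199, 12, 13, 133] [[244.0, 199.0], [255.0, 199.0], [255.0, 211.0], [244.0, 211.0]]
blue scene [328, 198, 34, 21, 270] [[326.3999938964844, 212.8000030517578], [359.20001220703125, 196.39999389648438], [362.6000061035156, 203.1999969482422], [329.79998779296875, 219.60000610351562]]
blue scene [317, 216, 59, 47, 685] [[312.0, 224.89999389648438], [318.70001220703125, 214.3000030517578], [378.3999938964844, 251.89999389648438], [371.70001220703125, 262.5]]
```

carry_out:
  grip: 0
  rows:
    - [[30, -13, 0, 0], [30, -13, 0, 0], [30, -13, 0, 0], [30, -13, 0, 0], [30, -13, 0, 0], [30, -13, 0, 0], [30, -13, 0, 0], [30, -13, 0, 0], [30, -13, 0, 0], [30, -13, 0, 0]]

```text
t: 0.93
eef_pos: [0.4184, -0.3022, 0.2311]
orientation: [[0.949, 0.316, -0.0], [0.316, -0.949, 0.0], [-0.0, -0.0, -1.0]]
contact_force: [0.7, -0.4, -0.2]
finger_gap: 0.0004
finger_force: 0.0
```

carry_out:
  rows:
    - [[0, 0, 0, -5], [0, 0, 0, -5], [0, 0, 0, -5], [0, 0, 0, -5], [0, 0, 0, -5], [0, 0, 0, -5], [0, 0, 0, -5], [0, 0, 0, -5], [0, 0, 0, -5], [0, 0, 0, -1]]

```text
t: 1.77
eef_pos: [0.4173, -0.3034, 0.231]
orientation: [[0.428, 0.904, -0.001], [0.904, -0.428, 0.0], [0.0, -0.001, -1.0]]
contact_force: [0.2, -0.2, -0.6]
finger_gap: 0.0001
finger_force: 0.0
```

```bash
python3 - <<'E'
from h import *
P=camera_params("wrist");im=grab_frame("wrist");cv2.imwrite("pics/w1.png",im[:,:,::-1])
s=ctrl.read_state();print(s["eef_pos"],s["orientation"].round(3).tolist(),s["joints"].round(2),s["finger_gap"])
print(P["mtx"].round(1).tolist(),P["pose"].round(3).tolist())
m=mask(im,"red");p=np.argwhere(m)[:,::-1].astype(np.float32);print(len(p))
if len(p)>100:
    w=np.array([onz("wrist",q,.087,P)[:2] for q in p]).astype(np.float32);print(cv2.minAreaRect(w*1000))
    v=cv2.fitLine(w,2,0,.01,.01).ravel();print(v)
# tip heights from top+scene
print("tips",tri([ray("top",(411,243)),ray("scene",(226,131))]),tri([ray("top",(231,206)),ray("scene",(317,221))]))
E
```

```text
[ 0.41734484 -0.30344205  0.23106639] [[0.43, 0.903, -0.0], [0.903, -0.43, 0.0], [0.0, -0.0, -1.0]] [-0.72  0.29  1.74 -0.    1.11 -0.27] -3.818795160068467e-08
[[340.8, 0.0, 277.2], [0.0, 340.8, 206.7], [0.0, 0.0, 1.0]] [[0.904, -0.41, -0.122, 0.448], [-0.428, -0.867, -0.256, -0.239], [-0.0, 0.283, -0.959, 0.373], [0.0, 0.0, 0.0, 1.0]]
3520
((510.09368896484375, -263.504638671875), (141.54635620117188, 20.001068115234375), 65.35397338867188)
[ 0.43428347  0.90077627  0.51325846 -0.25977203]
tips [ 0.48417216 -0.32473908  0.08853898] [0.56593445 0.08579066 0.0768752 ]
```

View pics/w1.png

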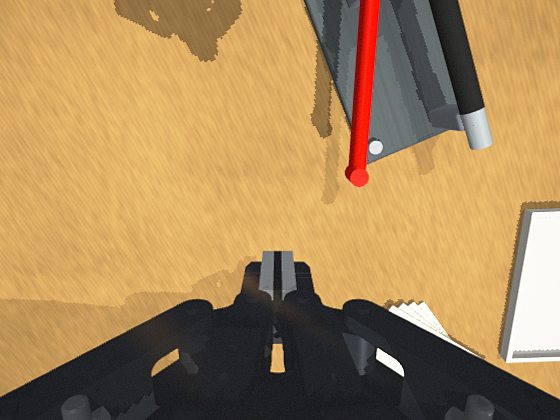

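The wrist view shows the red lever's knobbed tip at (359,176), with the shut fingers at (277,270) on its outer side. The tip triangulates to z of about 0.088, as expected.

```bash
python3 - <<'E'
from h import *
for c,uv,tip,d in(("red",(342,206),(.4833,-.327),(.435,.9004)),("blue",(150,202),(.565,.0845),(.0064,1))):
    q=onz("top",uv,.115)[:2];e=q-np.array(tip);d=np.array(d)
    print(c,q,"along",e@d,"across",e@[d[1],-d[0]])
s=ctrl.read_state();R=s["orientation"];p=s["eef_pos"]
for L in(.155,.16,.165):
  d=np.array([.435,.9004]);n=np.array([d[1],-d[0]]);pad=np.array([.4833,-.327])+(L-.12)*d-.006*n
  t=np.array([*(pad-.0145*n),.056])
  print(L,pad,"to contact, tool mm",(R.T@(t-p)*1000).round(1))
E
```

```text
red [ 0.56402397 -0.16535341] along 0.1806615108209777 across 0.0023675946518328427
blue [0.56876534 0.26186729] along 0.17739139042404056 across 0.0026301873450643937
0.155 [ 0.4931226 -0.292876 ] to contact, tool mm [ 42.2  49.4 175. ]
0.16 [ 0.4952976 -0.288374 ] to contact, tool mm [ 47.2  49.5 175. ]
0.165 [ 0.4974726 -0.283872 ] to contact, tool mm [ 52.2  49.5 175. ]
```

```bash
python3 - <<'E'
from h import *
im=cv2.imread("pics/top0.png");a=cv2.resize(im[150:250,300:430],None,fx=4,fy=4,interpolation=cv2.INTER_CUBIC);b=cv2.resize(im[145:245,105:235],None,fx=4,fy=4,interpolation=cv2.INTER_CUBIC)
cv2.imwrite("pics/crop.png",np.vstack([a[:300],b[:300]])) if 0 else cv2.imwrite("pics/crop.png",cv2.resize(np.hstack([a,b]),(800,308)))
for c,e,ang,tip in(("red",(418,196.5),1.540,(.4833,-.327)),("blue",(217,162),1.984,(.565,.0845))):
    y=np.array([np.cos(ang),np.sin(ang)]);x=np.array([y[1],-y[0]])
    E=onz("top",e,.075)[:2];pv=E+.163*y-.044*x;print(c,E,pv,np.linalg.norm(pv-tip))
E
```

```text
red [ 0.59284753 -0.34678551] [ 0.5538874  -0.18250797] 0.16081208931934635
blue [0.66909227 0.1203462 ] [0.56334344 0.25195997] 0.16746816473989587
```

View pics/crop.png

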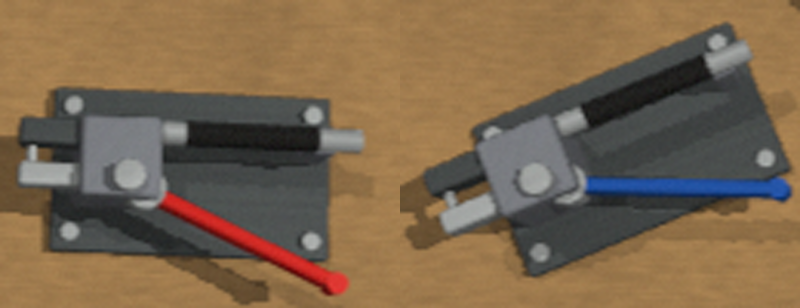

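The crop shows the washer where each lever pivots, at the head's inner-left corner, so the lever is about 160 mm from pivot to knob tip, as stated. Next I go down outside the red pad.

carry_out:
  rows:
    - [[4.8, 1.5, 17.5, 0], [4.8, 1.5, 17.5, 0], [4.8, 1.5, 17.5, 0], [4.8, 1.5, 17.5, 0], [4.8, 1.5, 17.5, 0], [4.8, 1.5, 17.5, 0], [4.8, 1.5, 17.5, 0], [4.8, 1.5, 17.5, 0], [4.8, 1.5, 17.5, 0], [4.8, 1.5, 17.5, 0]]

```text
t: 2.65
eef_pos: [0.4518, -0.2665, 0.0554]
orientation: [[0.434, 0.901, -0.0], [0.901, -0.434, 0.0], [0.0, -0.0, -1.0]]
contact_force: [0.2, 0.1, 0.1]
finger_gap: -0.0002
finger_force: 0.0
```

carry_out:
  rows:
    - [[0, 3, 0, 0], [0, 3, 0, 0], [0, 3, 0, 0], [0, 3, 0, 0], [0, 3, 0, 0], [0, 3, 0, 0], [0, 3, 0, 0], [0, 3, 0, 0], [0, 3, 0, 0], [0, 3, 0, 0]]

```text
t: 3.48
eef_pos: [0.479, -0.2798, 0.0563]
orientation: [[0.431, 0.902, -0.0], [0.902, -0.431, -0.0], [-0.0, -0.0, -1.0]]
contact_force: [-0.7, -0.3, -0.5]
finger_gap: 0.0001
finger_force: 0.0
```

```bash
python3 - <<'E'
from h import *
im=grab_frame("wrist");cv2.imwrite("pics/w2.png",im[:,:,::-1])
s=ctrl.read_state();print(s["eef_pos"],s["contact_force"],s["torque"])
E
```

```text
[ 0.47945472 -0.28003275  0.0563684 ] [0.2200792  0.58881318 0.21741585] [-0.02112783  0.01123098 -0.01601947]
```

View pics/w2.png

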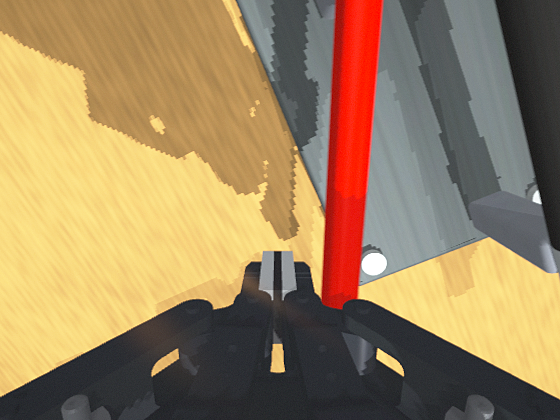

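carry_out:
  rows:
    - [[0, 0.6, 0, 0], [0, 0.6, 0, 0], [0, 0.6, 0, 0], [0, 0.6, 0, 0], [0, 0.6, 0, 0], [0, 0.6, 0, 0], [0, 0.6, 0, 0], [0, 0.6, 0, 0], [0, 0.6, 0, 0], [0, 0.6, 0, 0]]

```text
t: 4.37
eef_pos: [0.484, -0.2822, 0.0563]
orientation: [[0.431, 0.902, -0.0], [0.902, -0.431, 0.0], [0.0, -0.001, -1.0]]
contact_force: [-2.0, -0.3, 1.1]
finger_gap: 0.0001
finger_force: 0.8
```

carry_out:
  rows:
    - [[-0.5, 3, 0, -1.4], [-0.5, 3, 0, -1.4], [-0.5, 3, 0, -1.4], [-0.5, 3, 0, -1.4], [-0.5, 3, 0, -1.4], [-0.5, 3, 0, -1.4], [-0.5, 3, 0, -1.4], [-0.5, 3, 0, -1.4], [-0.5, 3, 0, -1.4], [-0.5, 3, 0, -1.4]]

```text
t: 5.2
eef_pos: [0.5109, -0.2968, 0.0562]
orientation: [[0.198, 0.98, -0.0], [0.98, -0.198, 0.0], [0.0, -0.0, -1.0]]
contact_force: [-3.3, 3.2, -0.3]
finger_gap: 0.0001
finger_force: 1.7
```

carry_out:
  rows:
    - [[-0.2, 1, 0, -0.5], [-0.2, 1, 0, -0.5], [-0.2, 1, 0, -0.5], [-0.2, 1, 0, -0.5], [-0.2, 1, 0, -0.5], [-0.2, 1, 0, -0.5], [-0.2, 1, 0, -0.5], [-0.2, 1, 0, -0.5], [0, 0, 0, 0], [0, 0, 0, 0]]

```text
t: 6.03
eef_pos: [0.5184, -0.2998, 0.0563]
orientation: [[0.132, 0.991, -0.0], [0.991, -0.132, -0.0], [-0.0, -0.0, -1.0]]
contact_force: [-3.0, 3.4, -1.1]
finger_gap: 0.0
finger_force: 1.7
```

carry_out:
  rows:
    - [[0, 0.5, 0, -0.3], [0, 0.5, 0, -0.3], [0, 0.5, 0, -0.3], [0, 0.5, 0, -0.3], [0, 0.5, 0, -0.3], [0, 0.5, 0, 0], [0, 0, 0, 0], [0, 0, 0, 0], [0, 0, 0, 0], [0, 0, 0, 0]]

```text
t: 6.87
eef_pos: [0.5214, -0.3003, 0.0564]
orientation: [[0.106, 0.994, 0.0], [0.994, -0.106, -0.0], [-0.0, 0.0, -1.0]]
contact_force: [-4.5, -2.7, -0.1]
finger_gap: 0.0001
finger_force: 1.9
```

carry_out:
  rows:
    - [[0, 0.3, 0, 0], [0, 0.3, 0, 0], [0, 0.3, 0, 0], [0, 0.3, 0, 0], [0, 0.3, 0, 0], [0, 0, 0, 0], [0, 0, 0, 0], [0, 0, 0, 0], [0, 0, 0, 0], [0, 0, 0, 0]]

```text
t: 7.7
eef_pos: [0.5228, -0.3005, 0.0564]
orientation: [[0.106, 0.994, -0.0], [0.994, -0.106, -0.0], [-0.0, 0.0, -1.0]]
contact_force: [-4.9, -3.5, -0.9]
finger_gap: -0.0002
finger_force: 2.3
```

carry_out:
  rows:
    - [[0, 0.2, 0, 0], [0, 0.2, 0, 0], [0, 0.2, 0, 0], [0, 0.2, 0, 0], [0, 0.2, 0, 0], [0, 0, 0, 0], [0, 0, 0, 0], [0, 0, 0, 0], [0, 0, 0, 0], [0, 0, 0, 0]]

```text
t: 8.53
eef_pos: [0.5232, -0.3005, 0.0563]
orientation: [[0.106, 0.994, -0.001], [0.994, -0.106, 0.0], [-0.0, -0.001, -1.0]]
contact_force: [-9.0, -4.1, 1.6]
finger_gap: 0.0004
finger_force: 4.3
```

carry_out:
  rows:
    - [[0, 0.2, 0, 0], [0, 0.2, 0, 0], [0, 0.2, 0, 0], [0, 0.2, 0, 0], [0, 0.2, 0, 0], [0, 0, 0, 0], [0, 0, 0, 0], [0, 0, 0, 0], [0, 0, 0, 0], [0, 0, 0, 0]]

```text
t: 9.37
eef_pos: [0.5235, -0.3006, 0.0563]
orientation: [[0.106, 0.994, -0.003], [0.994, -0.106, 0.001], [0.0, -0.003, -1.0]]
contact_force: [-13.2, -3.6, 4.3]
finger_gap: -0.0002
finger_force: 6.4
```

carry_out:
  rows:
    - [[0, 0.1, 0, 0], [0, 0, 0, 0], [0, 0, 0, 0], [0, 0, 0, 0], [0, 0, 0, 0], [0, 0, 0, 0], [0, 0, 0, 0], [0, 0, 0, 0], [0, 0, 0, 0], [0, 0, 0, 0]]

```text
t: 10.2
eef_pos: [0.5236, -0.3005, 0.0563]
orientation: [[0.106, 0.994, -0.003], [0.994, -0.106, 0.001], [0.0, -0.003, -1.0]]
contact_force: [-12.8, -3.5, 3.8]
finger_gap: -0.0001
finger_force: 6.6
```

carry_out:
  rows:
    - [[0, 0, 0, 0], [0, 0, 0, 0], [0, 0, 0, 0], [0, 0, 0, 0], [0, 0, 0, 0], [0, 0, 0, 0], [0, 0, 0, 0], [0, 0, 0, 0], [0, 0, 0, 0], [0, 0, 0, 0]]

```text
t: 11.03
eef_pos: [0.5236, -0.3006, 0.0563]
orientation: [[0.106, 0.994, -0.003], [0.994, -0.106, 0.001], [0.0, -0.003, -1.0]]
contact_force: [-13.0, -3.9, 3.8]
finger_gap: 0.0001
finger_force: 6.6
```

```bash
python3 - <<'E'
from h import *
P=camera_params("wrist");im=grab_frame("wrist")
p=np.argwhere(mask(im,"red"))[:,::-1]
w=np.array([onz("wrist",q,.087,P)[:2] for q in p]).astype(np.float32);v=cv2.fitLine(w,2,0,.01,.01).ravel()
print(len(p),v,np.arctan(v[1]/v[0])%np.pi,"travel",np.arctan(v[1]/v[0])%np.pi-1.121,ctrl.read_state()["contact_force"])
E
```

```text
11953 [ 0.09065226  0.99588263  0.54699326 -0.24531306] 1.4800195 travel 0.3590194 [-12.77222759  -2.88489287   3.50644722]
```

Lever turned 0.36 rad, stiff at 13 N: seated and held for over 1.5 s. Letting it out now.

carry_out:
  rows:
    - [[0.4, -4, 0, 2], [0.6, -6, 0, 2], [0.6, -6, 0, 2], [0.6, -6, 0, 2], [0.6, -6, 0, 2], [0.6, -8, 0, 2], [0.6, -8, 0, 2], [0.6, -12, 0, 2], [0.6, -12, 0, 2], [0, -12, 0, 2]]

```text
t: 11.92
eef_pos: [0.4505, -0.2721, 0.0567]
orientation: [[0.441, 0.898, 0.002], [0.898, -0.441, -0.001], [0.0, 0.002, -1.0]]
contact_force: [-0.2, -0.3, -0.0]
finger_gap: 0.0002
finger_force: 0.0
```

carry_out:
  rows:
    - [[0, 0, -10, 0], [0, 0, -18, 0], [0, 0, -18, 0], [0, 0, -18, 0], [0, 0, -18, 0], [0, 0, -18, 0], [0, 0, -18, 0], [0, 0, -18, 0], [0, 0, 0, 0], [0, 0, 0, 0]]

```text
t: 12.75
eef_pos: [0.4512, -0.2726, 0.1938]
orientation: [[0.438, 0.899, 0.003], [0.899, -0.438, -0.002], [-0.0, 0.004, -1.0]]
contact_force: [-0.1, -0.4, -0.9]
finger_gap: 0.0001
finger_force: 0.0
```

```bash
python3 - <<'E'
from h import *
P=camera_params("wrist");im=grab_frame("wrist");cv2.imwrite("pics/w3.png",im[:,:,::-1])
p=np.argwhere(mask(im,"red"))[:,::-1]
w=np.array([onz("wrist",q,.087,P)[:2] for q in p]).astype(np.float32);v=cv2.fitLine(w,2,0,.01,.01).ravel()
print(len(p),v,"travel",np.arctan(v[1]/v[0])%np.pi-1.121)
s=ctrl.read_state();R=s["orientation"];p=s["eef_pos"];print(p,R.round(3).tolist(),s["joints"].round(2))
# blue pre-pose: 40 mm outside contact, y dir angle -0.4deg
d=np.array([.0064,1.]);n=np.array([1,-.0064]);L=.162
pad=np.array([.565,.0845])+(L-.12)*d-.006*n;t=np.array([*(pad-(.0145+.06)*n),p[2]]);print(t,"tool mm",(R.T@(t-p)*1000).round(1),"turn",-np.degrees(np.arctan2(n[1],n[0])-np.arctan2(R[1,1],R[0,1])))
E
```

```text
4106 [ 0.43558705  0.9001466   0.51576364 -0.25499037] travel -0.00089395046
[ 0.45059478 -0.27229895  0.19269672] [[0.439, 0.899, 0.001], [0.899, -0.439, -0.001], [0.0, 0.001, -1.0]] [-0.63  0.35  1.75  0.    1.03 -0.18]
[0.4847688  0.1270152  0.19269672] tool mm [ 3.738e+02 -1.444e+02 -2.000e-01] turn -25.65036354716536
```

The red lever is fully back out. On to blue, high over the brush.

carry_out:
  rows:
    - [[18.7, -7.2, 0, 0], [18.7, -7.2, 0, 0], [18.7, -7.2, 0, 0], [18.7, -7.2, 0, 0], [18.7, -7.2, 0, 0], [18.7, -7.2, 0, 0], [18.7, -7.2, 0, 0], [18.7, -7.2, 0, 0], [18.7, -7.2, 0, 0], [18.7, -7.2, 0, 0]]

```text
t: 13.63
eef_pos: [0.4674, -0.0715, 0.1915]
orientation: [[0.439, 0.899, -0.001], [0.899, -0.439, 0.001], [-0.0, -0.001, -1.0]]
contact_force: [0.3, -0.0, 0.8]
finger_gap: 0.0002
finger_force: 0.0
```

carry_out:
  rows:
    - [[18.7, -7.2, 0, 0], [18.7, -7.2, 0, 0], [18.7, -7.2, 0, 0], [18.7, -7.2, 0, 0], [18.7, -7.2, 0, 0], [18.7, -7.2, 0, 0], [18.7, -7.2, 0, 0], [18.7, -7.2, 0, 0], [18.7, -7.2, 0, 0], [18.7, -7.2, 0, 0]]

```text
t: 14.47
eef_pos: [0.4848, 0.1281, 0.1915]
orientation: [[0.439, 0.899, -0.001], [0.899, -0.439, -0.0], [-0.001, -0.001, -1.0]]
contact_force: [-0.2, 0.5, -0.1]
finger_gap: -0.0001
finger_force: 0.0
```

carry_out:
  rows:
    - [[0, 0, 0, -4], [0, 0, 0, -4], [0, 0, 0, -4], [0, 0, 0, -4], [0, 0, 0, -4], [0, 0, 0, -4], [0, 0, 0, -1.6], [0, 0, 0, 0], [0, 0, 0, 0], [0, 0, 0, 0]]

```text
t: 15.3
eef_pos: [0.4849, 0.127, 0.1919]
orientation: [[0.009, 1.0, -0.001], [1.0, -0.009, -0.0], [-0.0, -0.001, -1.0]]
contact_force: [-0.8, 0.3, -0.7]
finger_gap: 0.0001
finger_force: 0.0
```

```bash
python3 - <<'E'
from h import *
P=camera_params("wrist");im=grab_frame("wrist");cv2.imwrite("pics/w4.png",im[:,:,::-1])
k,l,st,_=cv2.connectedComponentsWithStats(mask(im,"blue"));print(st[1:].tolist())
i=1+np.argmax(st[1:,4]);q=np.argwhere(l==i)[:,::-1]
w=np.array([onz("wrist",a,.087,P)[:2] for a in q]).astype(np.float32);v=cv2.fitLine(w,2,0,.01,.01).ravel()
print(v,cv2.minAreaRect(w*1000))
s=ctrl.read_state();R=s["orientation"];p=s["eef_pos"];print(p,R.round(3).tolist(),s["joints"].round(2))
d=v[:2]*np.sign(v[1]);n=np.array([d[1],-d[0]]);print("blade angle",np.arctan2(d[1],d[0]))
tip=v[2:]+d*((w-v[2:])@d).min()
pad=tip+.042*d-.006*n;t=np.array([*(pad-.0145*n),.056]);print(tip,t,"to contact tool mm",(R.T@(t-p)*1000).round(1))
E
```

```text
[[362, 49, 42, 201, 3930], [378, 242, 4, 3, 5], [374, 246, 2, 1, 2], [380, 246, 8, 9, 15], [174, 249, 88, 25, 1038], [375, 248, 1, 1, 1], [377, 248, 1, 1, 1], [370, 251, 1, 1, 1], [373, 251, 1, 1, 1], [377, 252, 1, 2, 2], [374, 255, 1, 1, 1], [382, 255, 1, 1, 1], [491, 362, 21, 13, 72]]
[0.01820412 0.9998343  0.5604719  0.17186157] ((559.5939331054688, 161.89878845214844), (20.988985061645508, 143.8590850830078), 0.6649083495140076)
[0.48495868 0.12702398 0.19198853] [[0.009, 1.0, -0.001], [1.0, -0.009, 0.0], [-0.0, -0.001, -1.0]] [0.16 0.31 1.82 0.   1.01 0.17]
blade angle 1.5525912
[0.5589791  0.08987113] [0.53924704 0.13223736 0.056     ] to contact tool mm [  5.7  54.3 136. ]
```

View pics/w4.png

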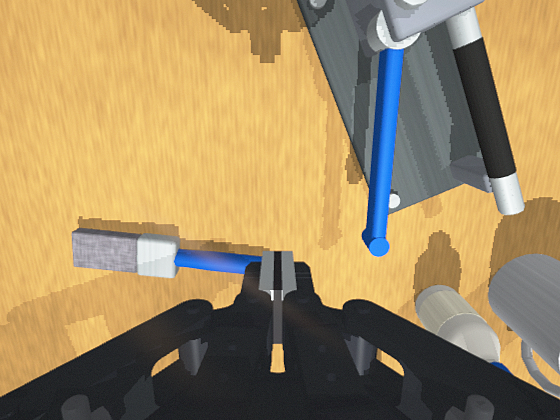

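The wrist view shows the blue lever running from pivot (392,35) to knob (378,247), with the fingers on its outer side. The brush (170,255), glue (455,320) and mug (535,295) are well clear of the descent.

carry_out:
  rows:
    - [[0.3, 2.4, 13.6, 0], [0.3, 2.4, 13.6, 0], [0.3, 2.4, 13.6, 0], [0.3, 2.4, 13.6, 0], [0.3, 2.4, 13.6, 0], [0.3, 2.4, 13.6, 0], [0.3, 2.4, 13.6, 0], [0.3, 2.4, 13.6, 0], [0.3, 2.4, 13.6, 0], [0.3, 2.4, 13.6, 0]]

```text
t: 16.18
eef_pos: [0.5092, 0.1298, 0.0555]
orientation: [[0.009, 1.0, -0.0], [1.0, -0.009, 0.0], [0.0, -0.0, -1.0]]
contact_force: [-0.9, -0.6, 1.1]
finger_gap: 0.0002
finger_force: 0.0
```

carry_out:
  rows:
    - [[0, 3, 0, 0], [0, 3, 0, 0], [0, 3, 0, 0], [0, 3, 0, 0], [0, 3, 0, 0], [0, 3, 0, 0], [0, 3, 0, 0], [0, 3, 0, 0], [0, 3, 0, 0], [0, 1, 0, 0]]

```text
t: 17.02
eef_pos: [0.5376, 0.1296, 0.0564]
orientation: [[0.008, 1.0, 0.0], [1.0, -0.008, 0.0], [0.0, 0.0, -1.0]]
contact_force: [-0.7, -0.2, -0.4]
finger_gap: -0.0002
finger_force: 0.0
```

carry_out:
  rows:
    - [[0, 0.6, 0, 0], [0, 0.6, 0, 0], [0, 0.6, 0, 0], [0, 0.6, 0, 0], [0, 0.6, 0, 0], [0, 0.6, 0, 0], [0, 0.6, 0, 0], [0, 0.6, 0, 0], [0, 0.6, 0, 0], [0, 0.6, 0, 0]]

```text
t: 17.85
eef_pos: [0.5431, 0.1295, 0.0563]
orientation: [[0.008, 1.0, -0.0], [1.0, -0.008, -0.0], [-0.0, -0.0, -1.0]]
contact_force: [-0.5, -0.5, -1.0]
finger_gap: 0.0
finger_force: 0.0
```

carry_out:
  rows:
    - [[0, 2, 0, 0], [-0.5, 3, 0, -1.4], [-0.5, 3, 0, -1.4], [-0.5, 3, 0, -1.4], [-0.5, 3, 0, -1.4], [-0.5, 3, 0, -1.4], [-0.5, 3, 0, -1.4], [-0.5, 3, 0, -1.4], [-0.5, 3, 0, -1.4], [-0.5, 3, 0, -1.4]]

```text
t: 18.68
eef_pos: [0.5719, 0.1276, 0.0561]
orientation: [[-0.212, 0.977, -0.002], [0.977, 0.212, 0.0], [0.0, -0.002, -1.0]]
contact_force: [-3.8, 2.3, 1.0]
finger_gap: 0.0002
finger_force: 1.6
```

carry_out:
  rows:
    - [[-0.2, 1, 0, -0.6], [-0.2, 1, 0, -0.6], [-0.2, 1, 0, -0.6], [-0.2, 1, 0, -0.6], [-0.2, 1, 0, -0.6], [-0.2, 1, 0, -0.6], [-0.2, 1, 0, -0.6], [-0.2, 1, 0, -0.6], [-0.2, 1, 0, -0.6], [0, 0, 0, 0]]

```text
t: 19.52
eef_pos: [0.5815, 0.1279, 0.0562]
orientation: [[-0.302, 0.953, -0.0], [0.953, 0.302, -0.0], [0.0, -0.0, -1.0]]
contact_force: [-3.7, 1.8, -1.5]
finger_gap: -0.0003
finger_force: 1.6
```

```bash
cat > b.py <<'E'
from h import *
P=camera_params("wrist");im=grab_frame("wrist")
k,l,st,_=cv2.connectedComponentsWithStats(mask(im,"blue"))
i=1+np.argmax(st[1:,4]);q=np.argwhere(l==i)[:,::-1]
w=np.array([onz("wrist",a,.087,P)[:2] for a in q]).astype(np.float32);v=cv2.fitLine(w,2,0,.01,.01).ravel()
s=ctrl.read_state();print(len(q),v,"travel",np.arctan2(v[1],v[0])%np.pi-1.555,s["eef_pos"],s["contact_force"])
E
python3 b.py
```

```text
12169 [ 0.29449737 -0.9556523   0.5815754   0.1884944 ] travel 0.314726 [0.58147142 0.1279435  0.05620081] [-2.88514297  1.46494208 -1.04519776]
```

Travel is 0.315 rad, so about 4 mm remain.

carry_out:
  rows:
    - [[0, 0.5, 0, -0.3], [0, 0.5, 0, -0.3], [0, 0.5, 0, -0.3], [0, 0.5, 0, -0.3], [0, 0.5, 0, -0.3], [0, 0.5, 0, 0], [0, 0, 0, 0], [0, 0, 0, 0], [0, 0, 0, 0], [0, 0, 0, 0]]

```text
t: 20.4
eef_pos: [0.5844, 0.1288, 0.0564]
orientation: [[-0.326, 0.945, 0.0], [0.945, 0.326, -0.0], [-0.0, 0.0, -1.0]]
contact_force: [-2.3, -4.1, -1.6]
finger_gap: 0.0002
finger_force: 1.9
```

carry_out:
  rows:
    - [[0, 0.2, 0, 0], [0, 0.2, 0, 0], [0, 0.2, 0, 0], [0, 0.2, 0, 0], [0, 0.2, 0, 0], [0, 0, 0, 0], [0, 0, 0, 0], [0, 0, 0, 0], [0, 0, 0, 0], [0, 0, 0, 0]]

```text
t: 21.23
eef_pos: [0.5853, 0.1292, 0.0564]
orientation: [[-0.326, 0.945, 0.0], [0.945, 0.326, -0.0], [-0.0, 0.0, -1.0]]
contact_force: [-2.3, -4.1, 0.1]
finger_gap: 0.0003
finger_force: 1.9
```

carry_out:
  rows:
    - [[0, 0.2, 0, 0], [0, 0.2, 0, 0], [0, 0.2, 0, 0], [0, 0.2, 0, 0], [0, 0.2, 0, 0], [0, 0, 0, 0], [0, 0, 0, 0], [0, 0, 0, 0], [0, 0, 0, 0], [0, 0, 0, 0]]

```text
t: 22.07
eef_pos: [0.5863, 0.1294, 0.0564]
orientation: [[-0.326, 0.945, 0.0], [0.945, 0.326, -0.0], [-0.0, 0.0, -1.0]]
contact_force: [-2.8, -5.8, -0.8]
finger_gap: -0.0001
finger_force: 2.0
```

carry_out:
  rows:
    - [[0, 0.2, 0, 0], [0, 0.2, 0, 0], [0, 0.2, 0, 0], [0, 0.2, 0, 0], [0, 0, 0, 0], [0, 0, 0, 0], [0, 0, 0, 0], [0, 0, 0, 0], [0, 0, 0, 0], [0, 0, 0, 0]]

```text
t: 22.9
eef_pos: [0.587, 0.1297, 0.0564]
orientation: [[-0.326, 0.945, 0.0], [0.945, 0.326, -0.0], [-0.0, 0.0, -1.0]]
contact_force: [-3.2, -4.5, -1.6]
finger_gap: 0.0003
finger_force: 2.1
```

carry_out:
  rows:
    - [[0, 0.2, 0, 0], [0, 0.2, 0, 0], [0, 0.2, 0, 0], [0, 0.2, 0, 0], [0, 0.2, 0, 0], [0, 0, 0, 0], [0, 0, 0, 0], [0, 0, 0, 0], [0, 0, 0, 0], [0, 0, 0, 0]]

```text
t: 23.73
eef_pos: [0.5874, 0.1298, 0.0563]
orientation: [[-0.326, 0.945, -0.001], [0.945, 0.326, -0.001], [-0.0, -0.001, -1.0]]
contact_force: [-5.2, -6.5, 1.4]
finger_gap: 0.0002
finger_force: 3.8
```

```bash
python3 b.py
```

```text
11939 [ 0.34333134 -0.93921435  0.58463144  0.18992947] travel 0.36625803 [0.58744886 0.12978228 0.05634326] [-5.50783765 -5.73688354  1.1717117 ]
```

carry_out:
  rows:
    - [[0, 0.2, 0, 0], [0, 0.2, 0, 0], [0, 0.2, 0, 0], [0, 0.2, 0, 0], [0, 0.2, 0, 0], [0, 0.2, 0, 0], [0, 0, 0, 0], [0, 0, 0, 0], [0, 0, 0, 0], [0, 0, 0, 0]]

```text
t: 24.62
eef_pos: [0.5879, 0.1299, 0.0563]
orientation: [[-0.326, 0.945, -0.003], [0.945, 0.326, -0.001], [-0.0, -0.003, -1.0]]
contact_force: [-10.2, -8.3, 5.2]
finger_gap: -0.0003
finger_force: 6.2
```

carry_out:
  rows:
    - [[0, 0, 0, 0], [0, 0, 0, 0], [0, 0, 0, 0], [0, 0, 0, 0], [0, 0, 0, 0], [0, 0, 0, 0], [0, 0, 0, 0], [0, 0, 0, 0], [0, 0, 0, 0], [0, 0, 0, 0]]

```text
t: 25.45
eef_pos: [0.5878, 0.1299, 0.0563]
orientation: [[-0.326, 0.945, -0.003], [0.945, 0.326, -0.001], [-0.0, -0.003, -1.0]]
contact_force: [-10.9, -8.7, 5.2]
finger_gap: -0.0002
finger_force: 6.2
```

```bash
python3 b.py; python3 -c "
from h import *
cv2.imwrite('pics/top9.png',grab_frame('top')[:,:,::-1])"
```

```text
11900 [ 0.34629273 -0.9381265   0.5848787   0.18997905] travel 0.3694129 [0.58784103 0.12990621 0.05627101] [-10.28442686  -7.57712251   4.92842435]
```

View pics/top9.png

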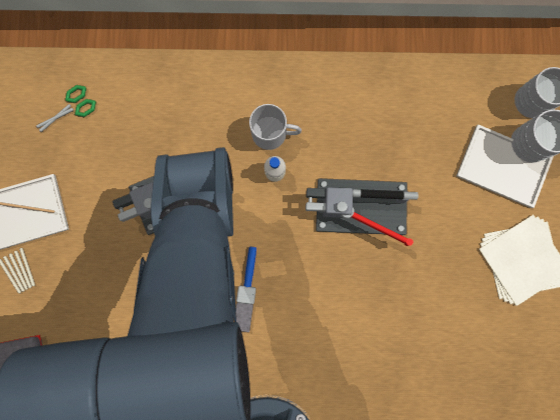

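Red is back out (tip 409,242), and the glue (275,168), mug (268,127) and brush (247,290) haven't moved. The push on the blue blade is about 13 N against the stop, so I'm handing in.

```bash
python3 -c "
from cell import order
print(order.finish_job())"
```

```text
the job is handed in; nothing more can be done
None
```

The job is handed in: the red lever was pressed to its stop, held over 1.5 s and sprang fully back, and the blue lever is held at its stop with about 13 N; the bars were not approached, and the glue, tin and brush are where they were.

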